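# Couple the larynx model onto its display stub

## Robot

A 7-joint arm with a two-finger parallel gripper is mounted at the origin on the work surface. World frame = base frame: x ahead of the robot, y to its left, z up, the work surface at z = 0. Lengths are in m, angles in rad, forces in N, time in s.
With the tool pointing down it reaches from about 0.4 to 0.85 m from the base axis. Payload 10.4 kg.
Tool frame: the origin (TCP) lies on the mounting face of the last link; the fingertips stand r.tips_ahead ahead of it and the grasp point (between the pads) lies 164 mm ahead of it (r.tips_ahead is the distance from the TCP to the fingertips, in m); z points along the fingers, y is the line along which they close (so a half turn about z gives the same grasp; the last joint's range is limited). The gripper opens to 87 mm and grips with 3 to 60 N. Pads are 19 mm wide; open, the fingers measure 117 mm over their backs; the gripper's body (75 mm by 190 mm) begins 51 mm behind the grasp point.
Start: joints at [-0.023, 0.332, -0.065, 1.46, 0.022, 1.35, -0.088], TCP at [0.625, 0, 0.405] pointing down, gripper open.
Joint ranges: [-2.6, 2.6], [-0.5, 2.12], [-1.47, 1.34], [0.16, 2.42], [-1.27, 4.41], [0.06, 2.06], [-2.6, 2.6]. Speed limits (rad/s): [2.22, 2.22, 2.79, 2.79, 3.14, 3.14, 3.14].

## Interface

Orientations are given as a unit quaternion [x, y, z, w].
In Python, from bench import telemetry, imaging, job, r gives the robot as it stands.
- The arm moves only by the tool move_arm, never from a script. Its argument "steps" is a list of rows, each an object of numbers: "dx", "dy", "dz": the shift along the tool's x, y, z in cm; "spin": the turn about the tool's z in rad. In form: [{"dx": .., "dy": .., "dz": .., "spin": ..}, ...]. A call has 1 to 12 rows; each row shifts and turns the commanded pose from where the row before left it, along the tool's axes as they then stand; what a row does not reach is not made up. A row lasts 1/10 s, in which the tool goes at most 50 mm and 8.59 degrees, less where a joint would pass 70% of its speed; a pose out of reach is approached as far as the arm can. A call with a gripper value outside its range is refused whole. "claw" is the finger opening in cm, from 0 to 8.7, set as the call begins (left out, the last holds). The fingers move at their own pace and stop on an object; "squeeze" is the grip in N (left out, the last holds). Time passes only in rows, so rows that do not move let the fingers close. It gives the time, the measured TCP pose, the force, the opening and the grip force at its end, in the units of the state.
- telemetry.read_state(): the state, without advancing time (a new reading comes with each control period).
- imaging.camera(name): name is "scene" or "side" or "wrist"; returns a dict with "img" (400x640x3 uint8, red, green, blue), "camera_matrix" (3x3 intrinsics, pixels), "R" (3x3) and "t" (3): a world point X has camera coordinates R X + t. Camera axes: x right, y down, z forward; pixel columns grow to the right and rows downward; lengths in m; the calibration is good to about 2 mm. A picture is of the moment at which its call begins. There is no depth.
- job.close_job(): hands the job in; it is judged then, once.
The state is a dict: "time": time; "joint_positions": joint angles; "joint_vel": joint speeds; "joint_torque": joint torques, N m; "ee_pos": TCP position; "eef_rot": TCP orientation; "ft_force": force on the tool from outside, world axes, zero at the start; "torque": the same for the moment, N m; "width": finger opening in m; "grip_force": force on a finger pad.
Only numpy, scipy, OpenCV 4.12 (cv2) and the standard library are available. Lean on these libraries where they do the work, as an engineer would, in place of code of your own. Each camera call takes 0.05 s, during which the arm holds its last target. There are 200 camera calls.

## Task

Hang the frosted larynx model on the brass stub of the tray stand by its yellow-sleeved quick coupler: pinch the sleeve fully back, set the open coupler gently down over the narrow neck behind the stub's head, then let go so that the sleeve springs fully forward and locks it. The resin is brittle, so feel your way and never force it against the stub. Leave the larynx hanging upright and still, facing the post, and do not disturb the tongue, pelvis and kneecap models.

Things in the scene. Friction and masses are not known exactly. Their poses are not given: they have to be found in the camera images.
- larynx: Loose frosted larynx model (0.2 to 0.31 kg, 50 mm wide, 80 mm tall) on a flat foot (radius 25 mm, centred at x = +10 mm), with a blue C-shaped hanger and a quick coupler above it. Origin: underside, straight below the fork; z up, x forward = the way the coupler's mouth points, to be turned towards the stand's post. The coupler's axis runs along x at z = 134 mm.
- fork (a point): Centre of the coupler's steel fork plate (6 mm thick, x = -3..+3 mm): larynx frame (0, 0, 134 mm), axes as the larynx. The neck's place: when seated it lies on the stub's axis. Slot 12 mm wide, open below, with flared lips that reach 18 mm below the axis; its closed end is 4 mm above the axis and rests on the neck.
- crown (a point): Middle of the fork plate's solid top, 8.5 mm above fork: solid from 4 to 13 mm above the axis, 28 mm wide, 6 mm thick. Good for feeling the stub's end with.
- cavity (a point): Middle of the space behind the fork that takes the stub's head: larynx x = -18..-3 mm, under a bridge 9.5 mm above the axis. Open below only while the sleeve is back; then the sleeve's front edge is at x = -19 mm. At rest the yellow sleeve (tube, outer radius 18.5 mm, x = -32..-4 mm) closes it with a floor 11 mm below the axis.
- gap (a point): Middle of the throat between the coupler and the larynx's top (larynx z = 107 mm), open to the front and sides; the larynx's top is 54 mm below the coupler's axis. The stub enters here from the front; then the coupler is lowered onto it.
- ears (a point): Midway between two upright parallel ears, larynx frame (-44, 0, 174 mm), 18 mm below their tops. Sleeve's yellow ear x = -32..-28 mm, fixed blue rear ear x = -60..-54 mm, both 26 mm wide, free from 20 to 58 mm above the axis. Fingers closing along x on the outer faces (32 mm apart at rest, 17 mm with the sleeve fully back) draw the sleeve back and carry the model.
- sleeve (a joint): Sleeve travel in m: 0 fully forward (locked), 0.015 fully back (stop). Its spring pushes it forward with about 4 N at 0 and 9.5 N at the stop.
- stand: Fixed metal organ tray, 210 by 120 mm, 14 mm high, with a dark post; origin under the tray's centre, z up, x from the stub's free end towards the post. Post 24 by 34 mm, 185 mm high, centred at x = +77 mm, with a collar of radius 14 mm. A level brass stub (axis along x, y = 0, 185 mm above the table) stands out of the collar to -x.
- socket (a point): Centre of the collar's front face, on the stub's axis: stand frame (59, 0, 185 mm). How far the stub stands out differs every time and is not reported: the flat free face of its head is 70 to 90 mm from here towards -x, to be felt or seen. It does not give way when pushed.
- stub_line (a point): A fixed point on the stub's axis, stand frame (-11, 0, 185 mm): at or up to 20 mm inside the free face. Stub from its free end: head of radius 8 mm, 9 mm long; neck of radius 4 mm, 10 mm long; then a rod of radius 8 mm up to the collar. The fork's centre belongs 14 mm (give or take 2) beyond the free face.
- tongue: Bystander: loose pink tongue model, 90 mm long, 42 mm high; origin under its middle.
- pelvis: Bystander: loose red-and-blue pelvis half on a white foot 70 by 40 mm, 62 mm high; origin under its middle.
- kneecap: Bystander: loose ivory kneecap, 46 mm across, 21 mm high; origin under its middle.
Not all that is in view belongs to the job. Of the things like the larynx, leave any that is red; of the rest the larger one is meant.

How it is judged:
On the way, in this order (a step that is already met when the one before it is completed fails the run):
1. the larynx is off the shelf with its sleeve pulled back (value of joint sleeve above 0.011 m and height (world z) of larynx above 0.02 m), for 0.2 s.
2. the coupler sits on the stub's neck with the sleeve still back (value of joint sleeve above 0.009 m and z of fork in the frame of stand between 0.181 and 0.189 m and y of fork in the frame of stand between -0.004 and 0.004 m and x of fork in the frame of stand between -0.022 and 0.008 m and contact force between larynx and stand above 0.3 N and x of ears in the frame of stand below -0.02 m), for 0.1 s.
At the end, for the whole second after the job is handed in: The larynx hangs from the stub with its coupler facing the post, the fork's centre on the stub's axis (within 4 mm sideways and in height) in its neck, the sleeve within 2 mm of fully forward, upright within 0.2 rad and still (below 0.03 m/s), released (value of joint sleeve below 0.002 m and z of fork in the frame of stand between 0.181 and 0.189 m and y of fork in the frame of stand between -0.004 and 0.004 m and x of fork in the frame of stand between -0.022 and 0.008 m and angle between larynx's own z axis and vertical below 0.2 rad and linear speed of larynx below 0.03 m/s and x of ears in the frame of stand below -0.02 m); the robot touches nothing.
It fails at once if the tongue is moved more than 20 mm (distance of tongue from where it was at the start of the episode above 0.02 m).
It fails at once if the pelvis is moved more than 20 mm (distance of pelvis from where it was at the start of the episode above 0.02 m).
It fails at once if the kneecap is moved more than 20 mm (distance of kneecap from where it was at the start of the episode above 0.02 m).
It fails at once if the larynx is forced against the stub or stand with over 40 N (contact force between larynx and stand above 40 N).
It also fails if it takes over 48 s, if anything falls off the work surface, if the arm or the gripper's body presses on something with over 40 N, if the wrist force passes 120 N, or if a joint passes its speed limit or range.

## Working session

There is one attempt and no reset: what is moved stays moved. The work goes in short steps, Python scripts to look and compute and a tool call to move; the robot and the scene stay as the last step left them, time stands still between calls to the robot, and variables do not carry over. Pictures are saved under pics/ and viewed, at most 10 in all, crops included, and the job is handed in when it is done.

Besides the shell and the picture viewer there is one more tool, called after "Request:" as a command line: name --argument value ..., lists and objects as JSON in quotes. move_arm: Moves the arm, as the interface text tells. Its arguments: {"type":"object","properties":{"steps":{"type":"array","items":{"type":"object","properties":{"dx":{"type":"number"},"dy":{"type":"number"},"dz":{"type":"number"},"spin":{"type":"number"}}}},"claw":{"type":"number"},"squeeze":{"type":"number"}},"required":["steps"]}

```bash
ls; mkdir -p pics
python3 - <<'E'
from bench import telemetry, imaging, job, r
import cv2,numpy as np,pickle
s=telemetry.read_state();print({k:np.round(v,3).tolist() for k,v in s.items()},r.tips_ahead)
for n in ["scene","side"]:
    c=imaging.camera(n);pickle.dump(c,open(f'{n}.pkl','wb'));cv2.imwrite(f'pics/{n}0.png',c['img'][:,:,::-1])
    print(n,c['camera_matrix'].tolist(),np.round(-c['R'].T@c['t'],3),np.round(c['R'],3).tolist())
E
```

```text
pics
{'time': 0.0, 'joint_positions': [-0.023, 0.333, -0.065, 1.461, 0.022, 1.35, -0.089], 'joint_vel': [0.0, 0.001, -0.0, -0.0, -0.002, -0.001, -0.0], 'joint_torque': [-0.0, -62.325, 0.024, -38.989, -0.061, 0.04, 0.0], 'ee_pos': [0.625, -0.0, 0.404], 'eef_rot': [0.707, 0.707, -0.001, -0.0], 'ft_force': [-0.004, 0.818, -0.069], 'torque': [0.036, -0.009, 0.004], 'grip_force': 0.0, 'width': 0.087} 0.1822
scene [[501.32117137707183, 0.0, 306.59340784332153], [0.0, 501.32117137707183, 198.45024313585716], [0.0, 0.0, 1.0]] [ 0.992 -0.581  1.009] [[0.793, 0.609, -0.0], [0.454, -0.591, -0.666], [-0.406, 0.529, -0.746]]
side [[370.42894239119084, 0.0, 316.81215273714145], [0.0, 370.42894239119084, 196.17112191753776], [0.0, 0.0, 1.0]] [0.356 0.634 0.659] [[-0.969, -0.245, -0.008], [-0.157, 0.645, -0.748], [0.188, -0.724, -0.664]]
```

View pics/scene0.png

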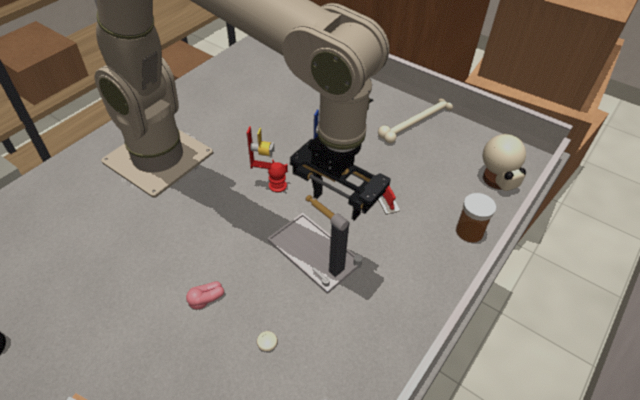

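View pics/side0.png

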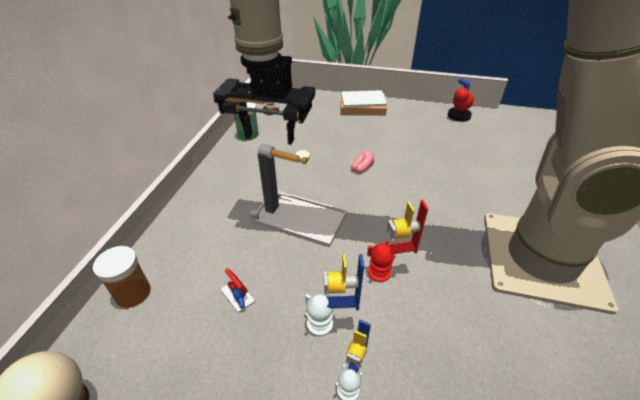

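Side view: there are three larynx-like models: red at (380,255), frosted at (320,300) and a smaller frosted one at (348,375). Red is excluded, and (320,300) looks like the larger frosted one. I'll confirm that in a crop. The stand's post is at (268,180), with the stub pointing to (303,156).

Run:
```python
import cv2
a=cv2.imread('pics/side0.png')
cv2.imwrite('pics/crop1.png',cv2.resize(a[230:400,270:440],None,fx=3.5,fy=3.5,interpolation=cv2.INTER_CUBIC))
b=cv2.imread('pics/scene0.png')
import numpy as np
p=cv2.resize(a[130:250,220:360],None,fx=4,fy=4,interpolation=cv2.INTER_CUBIC)
cv2.imwrite('pics/crop2.png',p)
cv2.imwrite('pics/crop3.png',cv2.resize(b[180:300,255:395],None,fx=5,fy=5,interpolation=cv2.INTER_CUBIC))
```

```text
(no output)
```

View pics/crop1.png

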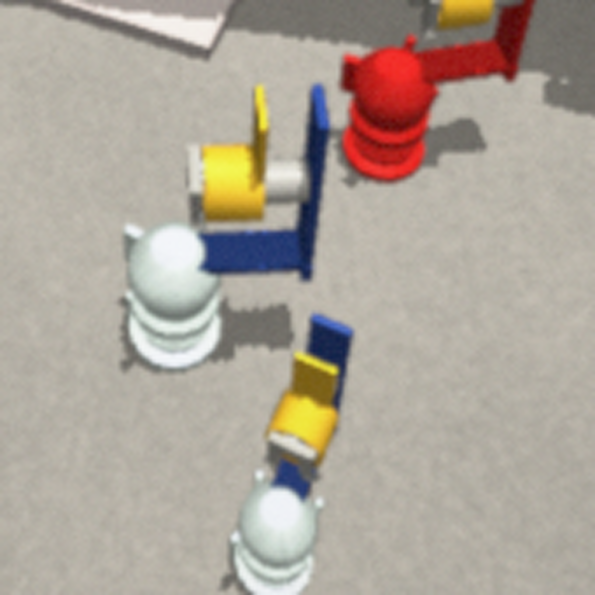

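View pics/crop3.png

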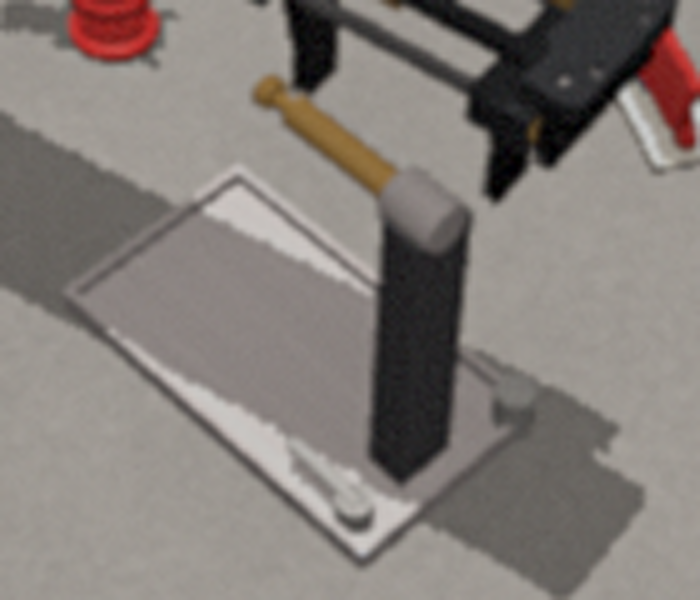

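View pics/crop2.png

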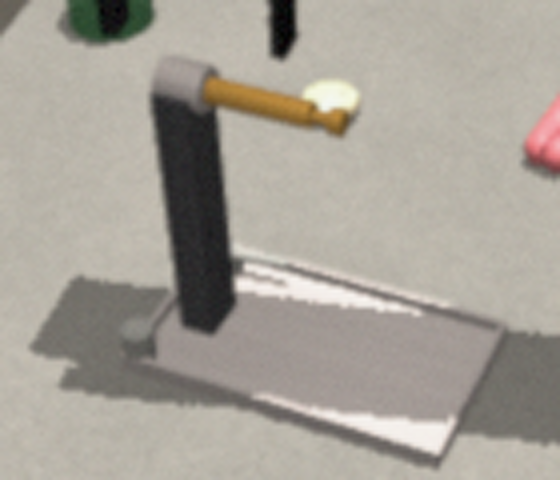

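The crop confirms it: the frosted model at side pixel (320,300) has a wider foot than the one at (348,375), even though it is farther from the camera. Next I'll cast rays for its ears and foot, the tray corners and the stub.

```bash
cat > h.py <<'E'
import numpy as np,pickle
def ray(c,uv):
    uv=np.atleast_2d(uv); d=np.c_[uv,np.ones(len(uv))]@np.linalg.inv(c['camera_matrix']).T@c['R']
    return -c['R'].T@c['t'],d
def plane(c,uv,z):
    o,d=ray(c,uv); return o+d*((z-o[2])/d[:,2])[:,None]
def tri(c1,p1,c2,p2):
    A=np.zeros((3,3));b=np.zeros(3)
    for c,p in((c1,p1),(c2,p2)):
        o,d=ray(c,p);d=d[0]/np.linalg.norm(d[0]);M=np.eye(3)-np.outer(d,d);A+=M;b+=M@o
    return np.linalg.solve(A,b)
def proj(c,X):
    X=np.atleast_2d(X)@c['R'].T+c['t'];X=X@c['camera_matrix'].T;return X[:,:2]/X[:,2:]
E
python3 - <<'E'
from h import *
np.set_printoptions(precision=4,suppress=True)
sc=pickle.load(open('scene.pkl','rb'));si=pickle.load(open('side.pkl','rb'))
c1=lambda *p:np.array(p)/3.5+[270,230]
c2=lambda *p:np.array(p)/4+[220,130]
c3=lambda *p:np.array(p)/5+[255,180]
print('ears',plane(si,[c1(261,90),c1(319,92)],.192))
print('foot',plane(si,[c1(175,337)],.003))
t3=plane(sc,[c3(239,166),c3(68,292),c3(362,562),c3(520,428)],.014)
print('tray scene',t3,t3.mean(0),np.linalg.norm(np.roll(t3,-1,0)-t3,axis=1))
t2=plane(si,[c2(503,328),c2(437,463),c2(130,360),c2(235,250)],.014)
print('tray side',t2,t2.mean(0),np.linalg.norm(np.roll(t2,-1,0)-t2,axis=1))
print('stub scene',plane(sc,[c3(262,91),c3(388,178)],.185))
print('stub side',plane(si,[c2(342,121),c2(209,89)],.185))
print('head tri',tri(sc,c3(262,91),si,c2(342,121)),'tang',plane(sc,[c3(68,292)],0.014))
E
```

```text
ears [[0.4101 0.2541 0.192 ]
 [0.3841 0.2489 0.192 ]]
foot [[0.4446 0.2806 0.003 ]]
tray scene [[ 0.4738  0.0775  0.014 ]
 [ 0.4565 -0.0389  0.014 ]
 [ 0.6629 -0.0749  0.014 ]
 [ 0.6796  0.0302  0.014 ]] [ 0.5682 -0.0015  0.014 ] [0.1177 0.2095 0.1064 0.2112]
tray side [[ 0.4544 -0.0286  0.014 ]
 [ 0.47    0.0891  0.014 ]
 [ 0.6709  0.0535  0.014 ]
 [ 0.6412 -0.0595  0.014 ]] [0.5591 0.0136 0.014 ] [0.1187 0.204  0.1168 0.1894]
stub scene [[ 0.5444  0.0046  0.185 ]
 [ 0.6175 -0.0022  0.185 ]]
stub side [[ 0.5434  0.0094  0.185 ]
 [ 0.6235 -0.0022  0.185 ]]
head tri [0.5438 0.0063 0.1829] tang [[ 0.4565 -0.0389  0.014 ]]
```

Request:
move_arm --steps '[{"dx": 1.2, "dy": -1.2, "dz": -0.5}, {"dx": 2.7, "dy": -2.4, "dz": -0.5}, {"dx": 2.7, "dy": -2.4, "dz": -0.5}, {"dx": 2.7, "dy": -2.4, "dz": -0.5}, {"dx": 2.7, "dy": -2.4, "dz": -0.5}, {"dx": 2.7, "dy": -2.4, "dz": -0.5}, {"dx": 2.7, "dy": -2.4, "dz": -0.5}, {"dx": 2.7, "dy": -2.4, "dz": -0.5}, {"dx": 2.5, "dy": -2.2, "dz": -0.5}, {"dx": 1.5, "dy": -1.5, "dz": -0.5}, {"dx": 1, "dy": -0.8}, {}]' --claw 8.7

```text
$.steps[0]: bad value
```

Run:
```python
from bench import telemetry, imaging
import cv2,numpy as np,pickle
from h import *
s=telemetry.read_state();print(s['time'],s['ee_pos'],s['eef_rot'],s['ft_force'])
for n in ["scene","side","wrist"]:
    c=imaging.camera(n);pickle.dump(c,open(f'{n}.pkl','wb'));cv2.imwrite(f'pics/{n}1.png',c['img'][:,:,::-1])
print(c['camera_matrix'].tolist(),-c['R'].T@c['t'],c['R'].tolist())
for n,rg in(("scene",(290,350,185,240)),("side",(270,320,140,170))):
    c=pickle.load(open(n+'.pkl','rb'));h=cv2.cvtColor(c['img'],cv2.COLOR_RGB2HSV)
    m=cv2.inRange(h,(8,110,50),(28,255,255));k=np.zeros_like(m);k[rg[2]:rg[3],rg[0]:rg[1]]=255;m&=k
    y,x=np.nonzero(m);P=np.c_[x,y].astype(float)
    W=plane(c,P,.185);vx,vy,x0,y0=cv2.fitLine(W[:,:2].astype(np.float32),cv2.DIST_HUBER,0,.001,.001).ravel()
    t=(W[:,:2]-[x0,y0])@[vx,vy];
    print(n,len(x),'yaw',np.arctan2(vy,vx),np.round([x0+vx*t.min(),y0+vy*t.min(),x0+vx*t.max(),y0+vy*t.max(),np.ptp(t)],4))
```

```text
0.1 [6.24899405e-01 1.76238849e-05 4.04027545e-01] [ 7.07099999e-01  7.07113283e-01 -4.60749004e-04 -4.28651445e-04] [ 0.93988918 -0.06064549  0.69165564]
[[291.04605339893254, 0.0, 320.594471912679], [0.0, 291.04605339893254, 196.5565816560795], [0.0, 0.0, 1.0]] [0.62327138 0.08364056 0.38472758] [[0.9999999661677362, -0.00024218213565620786, -9.493335917677797e-05], [-0.00020255962779163508, -0.9539623392695378, 0.29992634800062484], [-0.00016319965289336637, -0.2999263186237711, -0.9539623560511541]]
scene 171 yaw -0.16221794 [ 0.541   0.008   0.618  -0.0046  0.078 ]
side 203 yaw -0.18431146 [ 0.5414  0.011   0.6299 -0.0055  0.09  ]
```

View pics/wrist1.png

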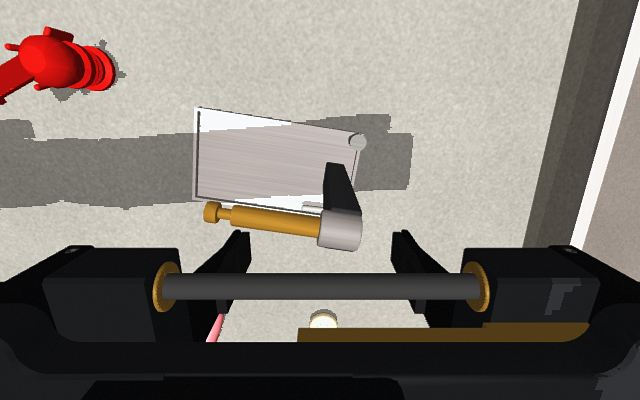

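The wrist view shows the stub: free face at about (204,212), neck at (224,214), collar front at (320,226). I'll measure it from here and resend the move with all four keys.

Run:
```python
import cv2
from h import *
c=pickle.load(open('wrist.pkl','rb'));h=cv2.cvtColor(c['img'],cv2.COLOR_RGB2HSV)
m=cv2.inRange(h,(8,120,60),(28,255,255));m[:195]=0;m[245:]=0;m[:,:195]=0;m[:,330:]=0
W=[]
for x in range(200,322):
    y=np.nonzero(m[:,x])[0]
    if len(y)>3: W.append([x,y.min(),y.max()+1,len(y)])
W=np.array(W,float);print(W[:32].astype(int).tolist(),W[-3:])
# edges at tangents: use mid line on z=.185
P=plane(c,np.c_[W[:,0]+.5,(W[:,1]+W[:,2])/2],.185)[:,:2]
sel=W[:,0]>240
vx,vy,x0,y0=cv2.fitLine(P[sel].astype(np.float32),cv2.DIST_HUBER,0,.001,.001).ravel();print('yaw',np.arctan2(vy,vx))
d=np.array([vx,vy]);
for q in (P[0],P[-1]):print(np.array([x0,y0])+d*((q-[x0,y0])@d))
```

```text
[[203, 212, 218, 6], [204, 208, 221, 13], [205, 205, 222, 17], [206, 204, 222, 18], [207, 202, 222, 20], [208, 202, 223, 21], [209, 202, 223, 21], [210, 201, 223, 22], [211, 201, 223, 22], [212, 202, 223, 21], [213, 202, 223, 21], [214, 202, 223, 21], [215, 202, 223, 21], [216, 202, 223, 21], [217, 202, 222, 20], [218, 202, 221, 19], [219, 203, 220, 17], [220, 203, 219, 16], [221, 205, 219, 14], [222, 208, 219, 11], [223, 209, 219, 10], [224, 209, 219, 10], [225, 209, 219, 10], [226, 209, 220, 11], [227, 209, 220, 11], [228, 209, 220, 11], [229, 209, 220, 11], [230, 210, 224, 13], [231, 210, 226, 16], [232, 208, 226, 18], [233, 206, 226, 20], [234, 205, 226, 21]] [[318. 217. 234.  17.]
 [319. 217. 231.  12.]
 [320. 217. 221.   4.]]
yaw -0.15491593
[0.53775929 0.00970976]
[ 0.62207653 -0.00345783]
```

Request:
move_arm --steps '[{"dx": 1.2, "dy": -1.2, "dz": -0.5, "spin": 0}, {"dx": 2.7, "dy": -2.4, "dz": -0.5, "spin": 0}, {"dx": 2.7, "dy": -2.4, "dz": -0.5, "spin": 0}, {"dx": 2.7, "dy": -2.4, "dz": -0.5, "spin": 0}, {"dx": 2.7, "dy": -2.4, "dz": -0.5, "spin": 0}, {"dx": 2.7, "dy": -2.4, "dz": -0.5, "spin": 0}, {"dx": 2.7, "dy": -2.4, "dz": -0.5, "spin": 0}, {"dx": 2.7, "dy": -2.4, "dz": -0.5, "spin": 0}, {"dx": 2.5, "dy": -2.2, "dz": -0.5, "spin": 0}, {"dx": 1.0, "dy": -1.5, "dz": -0.5, "spin": 0}, {"dx": 0, "dy": 0, "dz": 0, "spin": 0}]' --claw 8.7

```text
time: 1.35
ee_pos: [0.4057, 0.2378, 0.4559]
eef_rot: [0.706, 0.709, 0.001, 0.0]
ft_force: [0.6, -0.7, 0.2]
width: 0.0867
grip_force: 0.0
```

Run:
```python
from bench import telemetry, imaging
import cv2,pickle
for n in ["scene","side","wrist"]:
    c=imaging.camera(n);pickle.dump(c,open(f'{n}2.pkl','wb'));cv2.imwrite(f'pics/{n}2.png',c['img'][:,:,::-1])
```

```text
(no output)
```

View pics/wrist2.png

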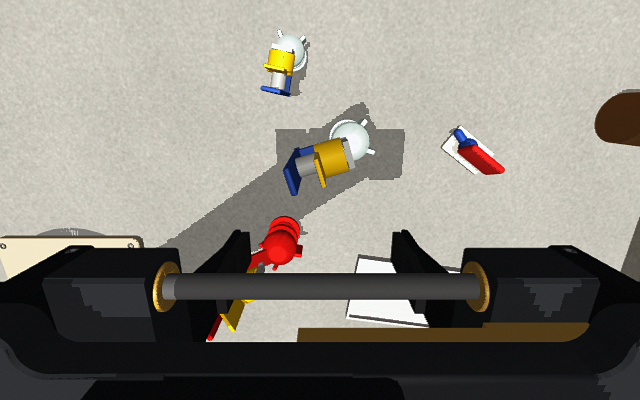

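Wrist view: the target larynx has its blue rear ear at about (292,170), yellow ear at (320,168) and body at (350,140). The small decoy is at (282,65). I'll enlarge the target to read the ear tops.

Run:
```python
import cv2
a=cv2.imread('pics/wrist2.png')
cv2.imwrite('pics/crop4.png',cv2.resize(a[110:205,275:385],None,fx=6,fy=6,interpolation=cv2.INTER_NEAREST))
```

```text
(no output)
```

View pics/crop4.png

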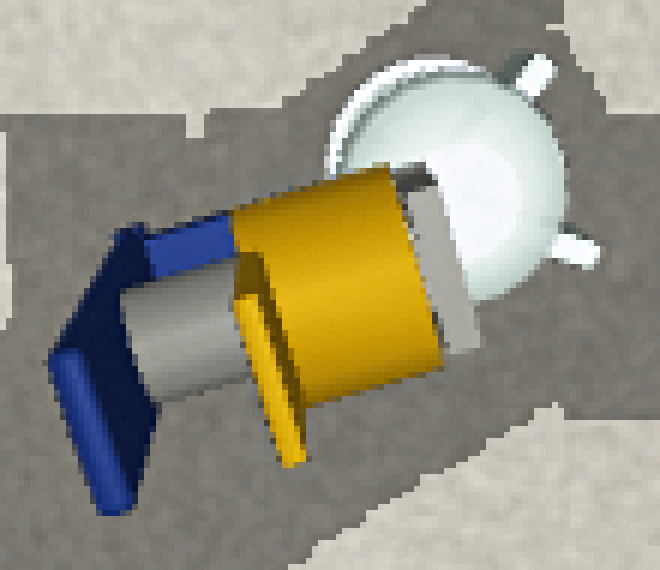

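Run:
```python
from h import *
np.set_printoptions(precision=4,suppress=True)
w=pickle.load(open('wrist2.pkl','rb'))
f=lambda *p:np.array(p)/6+[275,110]
P=plane(w,[f(63,352),f(118,510),f(245,297),f(296,462)],.192)
print(P);b=(P[0]+P[1])/2;y=(P[2]+P[3])/2
print(b,y,np.linalg.norm(y-b),'yaw',np.arctan2(*(y-b)[[1,0]]),np.arctan2(-(P[1]-P[0])[0]*-1,-(P[1]-P[0])[1]),np.arctan2((P[3]-P[2])[0],-(P[3]-P[2])[1]))
print('fork plate front', plane(w,[f(410,165),f(440,190),f(470,350)],.150))
```

```text
[[0.377  0.2673 0.192 ]
 [0.3841 0.2438 0.192 ]
 [0.4028 0.2751 0.192 ]
 [0.4101 0.2511 0.192 ]]
[0.3806 0.2556 0.192 ] [0.4065 0.2631 0.192 ] 0.026971071883020777 yaw 0.2832323319000413 0.2961145990209513 0.29239751739273545
fork plate front [[0.4289 0.289  0.15  ]
 [0.4339 0.285  0.15  ]
 [0.4396 0.2586 0.15  ]]
```

Request:
move_arm --steps '[{"dx": 1.1, "dy": -0.6, "dz": 0.5, "spin": 0}, {"dx": 1.05, "dy": -0.65, "dz": 1, "spin": 0}, {"dx": 0, "dy": 0, "dz": 1, "spin": -0.1}, {"dx": 0, "dy": 0, "dz": 1, "spin": -0.1}, {"dx": 0, "dy": 0, "dz": 1.5, "spin": -0.09}, {"dx": 0, "dy": 0, "dz": 1.5, "spin": 0}, {"dx": 0, "dy": 0, "dz": 1.5, "spin": 0}, {"dx": 0, "dy": 0, "dz": 0, "spin": 0}]' --claw 8.0

```text
time: 2.3
ee_pos: [0.3946, 0.2576, 0.372]
eef_rot: [0.597, 0.802, -0.002, -0.001]
ft_force: [0.3, -0.7, -0.8]
width: 0.0799
grip_force: 0.0
```

Run:
```python
from bench import telemetry, imaging
import cv2,pickle
from scipy.spatial.transform import Rotation as R
s=telemetry.read_state();print(s['ee_pos'],R.from_quat(s['eef_rot']).as_matrix().round(3).tolist())
for n in ["wrist","side"]:
    c=imaging.camera(n);pickle.dump(c,open(f'{n}3.pkl','wb'));cv2.imwrite(f'pics/{n}3.png',c['img'][:,:,::-1])
    if n=='wrist': print(c['camera_matrix'].tolist())
a=cv2.imread('pics/wrist3.png')[:340,130:510];b=cv2.imread('pics/side3.png')[150:340,270:440]
import numpy as np
b=cv2.resize(b,None,fx=2.3,fy=2.3);a=cv2.resize(a,(400,358))
o=np.zeros((max(len(a),len(b)),a.shape[1]+b.shape[1],3),np.uint8);o[:len(a),:a.shape[1]]=a;o[:len(b),a.shape[1]:]=b
cv2.imwrite('pics/w3.png',o)
```

```text
[0.39462303 0.2576485  0.3720031 ] [[-0.286, 0.958, -0.004], [0.958, 0.286, -0.002], [-0.001, -0.004, -1.0]]
[[291.04605339893254, 0.0, 320.594471912679], [0.0, 291.04605339893254, 196.5565816560795], [0.0, 0.0, 1.0]]
```

View pics/w3.png

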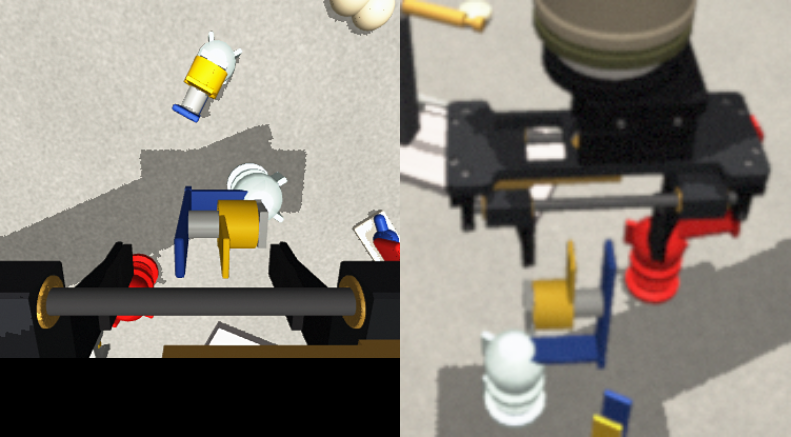

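Run:
```python
from h import *
import cv2
from scipy.spatial.transform import Rotation as R
c=pickle.load(open('wrist3.pkl','rb'));h=cv2.cvtColor(c['img'],cv2.COLOR_RGB2HSV)
for n,lo,hi in(('blue',(105,120,60),(130,255,255)),('yel',(18,140,60),(32,255,255))):
    m=cv2.inRange(h,lo,hi);m[:170]=0;m[275:]=0;m[:,:290]=0;m[:,400:]=0
    for v in range(236,270,3):
        x=np.nonzero(m[v])[0]
        if len(x):print(n,v,x.min(),x.max(),end=' ; ')
    v=np.nonzero(m.any(1))[0];print(v.min(),v.max())
pos=np.array([.39462303,.2576485,.3720031])
M=np.array([[-0.286,.958,-.004],[.958,.286,-.002],[-.001,-.004,-1]])
P=plane(c,[[302,262],[344,262]],.192);print(P,(P-pos)@M)
```

```text
blue 236 296 304 ; blue 239 296 304 ; blue 242 296 304 ; blue 245 296 304 ; blue 248 296 305 ; blue 251 297 306 ; blue 254 297 304 ; blue 257 297 304 ; blue 260 297 305 ; blue 263 299 302 ; 177 263
yel 236 338 347 ; yel 239 339 347 ; yel 242 339 347 ; yel 245 339 347 ; yel 248 340 347 ; yel 251 340 347 ; yel 254 341 347 ; yel 257 341 346 ; yel 260 341 346 ; yel 263 342 346 ; 190 263
[[0.38424168 0.24486035 0.192     ]
 [0.40925977 0.25238662 0.192     ]] [[-0.00910198 -0.01288273  0.1800702 ]
 [-0.00904699  0.01323711  0.17995508]]
```

Request:
move_arm --steps '[{"dx": 0.3, "dy": 0, "dz": 0.5, "spin": 0}, {"dx": 0, "dy": -0.05, "dz": 1, "spin": 0}, {"dx": 0, "dy": 0, "dz": 1, "spin": 0}, {"dx": 0, "dy": 0, "dz": 0.7, "spin": 0}, {"dx": 0, "dy": 0, "dz": 0, "spin": 0}, {"dx": 0, "dy": 0, "dz": 0, "spin": 0}]' --claw 5

```text
time: 3.0
ee_pos: [0.3942, 0.2602, 0.3427]
eef_rot: [0.598, 0.802, -0.0, -0.0]
ft_force: [-0.1, 0.3, 0.3]
width: 0.0508
grip_force: 0.0
```

Request:
move_arm --steps '[{"dx": 0, "dy": 0, "dz": 0, "spin": 0}, {"dx": 0, "dy": 0, "dz": 0, "spin": 0}, {"dx": 0, "dy": 0, "dz": 0, "spin": 0}, {"dx": 0, "dy": 0, "dz": 0, "spin": 0}, {"dx": 0, "dy": 0, "dz": 0, "spin": 0}]' --claw 0.5 --squeeze 28

```text
time: 3.5
ee_pos: [0.3935, 0.2607, 0.3443]
eef_rot: [0.597, 0.802, -0.0, -0.001]
ft_force: [-14.9, -4.0, 27.5]
width: 0.0185
grip_force: 17.3
```

Request:
move_arm --steps '[{"dx": 0, "dy": 0, "dz": -0.1, "spin": 0}, {"dx": 0, "dy": 0, "dz": 0, "spin": 0}, {"dx": 0, "dy": 0, "dz": 0, "spin": 0}]'

```text
time: 3.8
ee_pos: [0.3941, 0.26, 0.3433]
eef_rot: [0.598, 0.802, -0.0, -0.0]
ft_force: [1.0, -0.1, -2.4]
width: 0.0157
grip_force: 27.9
```

```bash
cat > snap.py <<'E'
import sys,cv2,pickle,numpy as np
from bench import telemetry, imaging
k=sys.argv[1]
s=telemetry.read_state();print({a:np.round(s[a],4).tolist() for a in('time','ee_pos','eef_rot','ft_force','torque','width','grip_force')})
pickle.dump(s,open(f'state{k}.pkl','wb'))
for n in sys.argv[2:]:
    c=imaging.camera(n);pickle.dump(c,open(f'{n}{k}.pkl','wb'));cv2.imwrite(f'pics/{n}{k}.png',c['img'][:,:,::-1])
E
python3 snap.py 4 wrist side
python3 - <<'E'
import cv2,numpy as np
a=cv2.imread('pics/wrist4.png')[:340,130:510];b=cv2.imread('pics/side4.png')[200:350,290:420]
b=cv2.resize(b,None,fx=3,fy=3)
o=np.zeros((450,380+390,3),np.uint8);o[:340,:380]=a;o[:450,380:]=b
cv2.imwrite('pics/w4.png',o)
E
```

```text
{'time': 3.8, 'ee_pos': [0.3941, 0.26, 0.3433], 'eef_rot': [0.5976, 0.8018, -0.0003, -0.0001], 'ft_force': [0.9793, -0.1235, -2.368], 'torque': [-0.0285, -0.0448, -0.0191], 'width': 0.0157, 'grip_force': 27.9439}
```

View pics/w4.png

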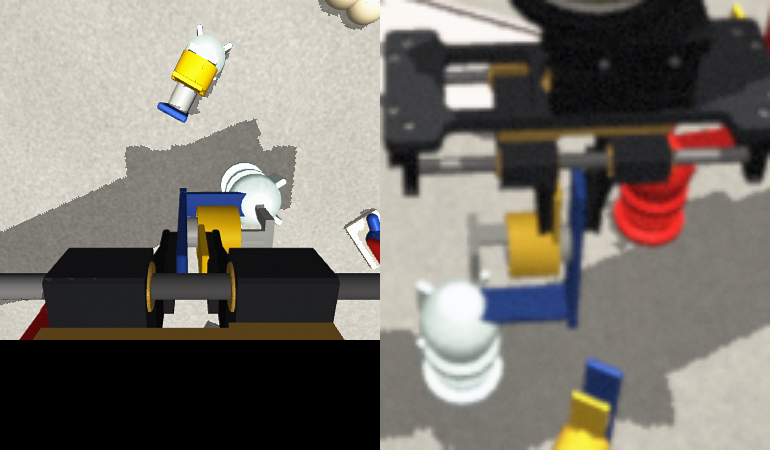

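The larynx is gripped with the sleeve fully back (width 15.7 mm) and about 2.4 N of weight on the wrist. The red decoy lies near the direct path, so I'll locate it before planning the route.

Run:
```python
from h import *
import cv2
np.set_printoptions(precision=3,suppress=True)
for n in('scene','scene2','side'):
    c=pickle.load(open(n+'.pkl','rb'));h=cv2.cvtColor(c['img'],cv2.COLOR_RGB2HSV)
    m=cv2.inRange(h,(0,150,70),(6,255,255))|cv2.inRange(h,(174,150,70),(180,255,255))
    k,l,st,ce=cv2.connectedComponentsWithStats(m)
    for i in range(1,k):
        if st[i,4]>60:
            ys,xs=np.nonzero(l==i);b=ys.argmax();t=ys.argmin()
            print(n,st[i],'foot',plane(c,[[xs[b],ys[b]]],0)[0],'top',plane(c,[[xs[t],ys[t]]],.19)[0])
```

```text
scene [247 127  40  65 638] foot [0.357 0.103 0.   ] top [0.285 0.102 0.19 ]
scene [383 185  12  24 143] foot [0.641 0.244 0.   ] top [0.666 0.143 0.19 ]
scene2 [247 127  40  65 647] foot [0.357 0.103 0.   ] top [0.285 0.102 0.19 ]
scene2 [382 183  13  26 174] foot [0.641 0.244 0.   ] top [0.66  0.145 0.19 ]
side [454  88  20  22 337] foot [ 0.159 -0.668  0.   ] top [ 0.209 -0.42   0.19 ]
side [ 368  200   60   82 1299] foot [0.344 0.147 0.   ] top [0.296 0.087 0.19 ]
side [226 269  21  24 185] foot [0.617 0.242 0.   ] top [0.585 0.323 0.19 ]
```

Request:
move_arm --steps '[{"dx": 0, "dy": 0, "dz": -0.7, "spin": 0}, {"dx": 0, "dy": 0, "dz": -1.5, "spin": 0}, {"dx": 0, "dy": 0, "dz": -2.2, "spin": 0}, {"dx": 0, "dy": 0, "dz": -2.5, "spin": 0}, {"dx": 0, "dy": 0, "dz": -2.5, "spin": 0}, {"dx": 0, "dy": 0, "dz": -2.5, "spin": 0}, {"dx": 0, "dy": 0, "dz": -2.5, "spin": 0}, {"dx": 0, "dy": 0, "dz": -2.5, "spin": 0}, {"dx": 0, "dy": 0, "dz": -2.2, "spin": 0}, {"dx": 0, "dy": 0, "dz": -1.5, "spin": 0}, {"dx": 0, "dy": 0, "dz": -0.7, "spin": 0}, {"dx": 0, "dy": 0, "dz": 0, "spin": 0}]'

```text
time: 5.1
ee_pos: [0.3941, 0.2603, 0.5575]
eef_rot: [0.598, 0.802, 0.001, 0.0]
ft_force: [0.0, 0.7, -2.7]
width: 0.0158
grip_force: 27.9
```

Request:
move_arm --steps '[{"dx": -1.0, "dy": -0.1, "dz": 0, "spin": 0}, {"dx": -2.0, "dy": -0.1, "dz": 0, "spin": 0}, {"dx": -2.7, "dy": -0.1, "dz": 0, "spin": 0}, {"dx": -2.7, "dy": -0.1, "dz": 0, "spin": 0}, {"dx": -2.7, "dy": -0.1, "dz": 0, "spin": 0}, {"dx": -2.7, "dy": -0.1, "dz": 0, "spin": 0}, {"dx": -2.7, "dy": -0.1, "dz": 0, "spin": 0}, {"dx": -2.7, "dy": -0.1, "dz": 0, "spin": 0}, {"dx": -2.2, "dy": -0.1, "dz": 0, "spin": 0}, {"dx": -2.0, "dy": -0.1, "dz": 0, "spin": 0}, {"dx": -1.0, "dy": -0.1, "dz": 0, "spin": 0}, {"dx": 0, "dy": 0, "dz": 0, "spin": 0}]'

```text
time: 6.3
ee_pos: [0.4534, 0.0218, 0.5561]
eef_rot: [0.599, 0.801, -0.0, -0.0]
ft_force: [0.0, 0.7, -2.6]
width: 0.0163
grip_force: 27.9
```

Request:
move_arm --steps '[{"dx": 0, "dy": 0, "dz": 0, "spin": 0.06}, {"dx": 0, "dy": 0, "dz": 0, "spin": 0.1}, {"dx": 0, "dy": 0, "dz": 0, "spin": 0.1}, {"dx": 0, "dy": 0, "dz": 0, "spin": 0.1}, {"dx": 0, "dy": 0, "dz": 0, "spin": 0.06}, {"dx": 0, "dy": 0, "dz": 0, "spin": 0.03}, {"dx": 0, "dy": 0, "dz": 0, "spin": 0}, {"dx": 0, "dy": 0, "dz": 0, "spin": 0}]'

```text
time: 7.1
ee_pos: [0.4533, 0.0237, 0.5567]
eef_rot: [0.761, 0.649, 0.0, -0.0]
ft_force: [0.1, -0.8, -2.8]
width: 0.0159
grip_force: 27.9
```

```bash
python3 snap.py 5 wrist; python3 -c "
import cv2
cv2.imwrite('pics/w5.png',cv2.resize(cv2.imread('pics/wrist5.png')[100:290,180:480],None,fx=2.6,fy=2.6,interpolation=cv2.INTER_CUBIC))"
```

```text
{'time': 7.1, 'ee_pos': [0.4533, 0.0237, 0.5567], 'eef_rot': [0.7607, 0.6491, 0.0, -0.0001], 'ft_force': [0.0648, -0.7673, -2.8277], 'torque': [-0.1067, 0.2033, -0.0187], 'width': 0.0159, 'grip_force': 27.9479}
```

Run:
```python
from h import *
import cv2
from scipy.spatial.transform import Rotation as R
np.set_printoptions(precision=4,suppress=True)
c=pickle.load(open('wrist5.pkl','rb'));s=pickle.load(open('state5.pkl','rb'))
M=R.from_quat(s['eef_rot']).as_matrix();p=s['ee_pos']
print('yaw of tool y',np.arctan2(M[1,1],M[0,1]))
h=cv2.cvtColor(c['img'],cv2.COLOR_RGB2HSV)
m=cv2.inRange(h,(18,140,60),(32,255,255));m[:195]=0;m[275:]=0
o=M.T@(-c['R'].T@c['t']-p);print('cam in tool',o)
for u in range(324,378,2):
    v=np.nonzero(m[:,u])[0]
    if len(v)<3: continue
    out=[]
    for e,sg in((v.min(),1),(v.max()+1,-1)):
        d=(ray(c,[[u+.5,e]])[1]@M)[0]; # tool frame
        # rays in x-z plane; axis at z=.209
        t=(.209-o[2])/d[2]; x=o[0]+t*d[0]; k=np.hypot(d[0],d[2])/d[2]
        out+= [x-sg*.0185*k, (o[1]+t*d[1])]
    print(u,v.min(),v.max(),np.array(out))
b=cv2.inRange(h,(8,120,60),(28,255,255));b[:130]=0
ys,xs=np.nonzero(b);print('brass',len(xs),np.percentile(xs,[0,5,50,95,100]),np.percentile(ys,[0,5,50,95,100]))
print('pred head px',proj(c,[[.5385,.0095,.185],[.62,-.0035,.185]]))
```

```text
yaw of tool y -0.1579635067634316
cam in tool [ 0.0834 -0.0017  0.0196]
326 211 216 [-0.0064  0.0025  0.0288  0.0025]
328 206 263 [-0.0026  0.0038 -0.0067  0.0042]
330 206 272 [-0.0026  0.0052 -0.0139  0.0057]
332 206 272 [-0.0026  0.0066 -0.0139  0.0072]
334 206 272 [-0.0026  0.008  -0.0139  0.0087]
336 206 272 [-0.0026  0.0093 -0.0139  0.0102]
338 206 259 [-0.0026  0.0107 -0.0036  0.0115]
340 206 231 [-0.0026  0.0121  0.0178  0.0125]
342 206 231 [-0.0026  0.0135  0.0178  0.0139]
344 206 229 [-0.0026  0.0148  0.0193  0.0153]
346 206 229 [-0.0026  0.0162  0.0193  0.0167]
348 206 229 [-0.0026  0.0176  0.0193  0.0181]
350 206 237 [-0.0026  0.019   0.0133  0.0197]
352 206 246 [-0.0026  0.0204  0.0065  0.0214]
354 206 248 [-0.0026  0.0217  0.005   0.0229]
356 206 251 [-0.0026  0.0231  0.0027  0.0244]
358 206 272 [-0.0026  0.0245 -0.0139  0.0265]
360 206 274 [-0.0026  0.0259 -0.0155  0.0281]
362 206 274 [-0.0026  0.0273 -0.0155  0.0296]
364 206 274 [-0.0026  0.0286 -0.0155  0.0311]
366 207 247 [-0.0033  0.03    0.0057  0.0315]
368 211 247 [-0.0064  0.0316  0.0057  0.033 ]
370 222 247 [-0.0149  0.0334  0.0057  0.0344]
brass 7941 [162. 194. 351. 454. 474.] [130. 174. 328. 340. 341.]
pred head px [[391.4641 176.0494]
 [457.9583 176.04  ]]
```

```bash
cat > sl.py <<'E'
from h import *
import cv2
from scipy.spatial.transform import Rotation as R
np.set_printoptions(precision=4,suppress=True)
def edges(c,M,p,zt,cols,lo=(16,100,40),hi=(34,255,255),r0=160,r1=290,rad=.0185):
    h=cv2.cvtColor(c['img'],cv2.COLOR_RGB2HSV);m=cv2.inRange(h,lo,hi);m[:r0]=0;m[r1:]=0
    o=M.T@(-c['R'].T@c['t']-p)
    for u in cols:
        v=np.nonzero(m[:,u])[0]
        if len(v)<3: continue
        out=[]
        for e,sg in((v.min(),1),(v.max()+1,-1)):
            d=(ray(c,[[u+.5,e]])[1]@M)[0];t=(zt-o[2])/d[2];x=o[0]+t*d[0];k=np.hypot(d[0],d[2])/d[2]
            out+=[x-sg*rad*k]
        print(u,v.min(),v.max(),np.array(out),'y',o[1]+t*d[1])
E
python3 - <<'E'
from sl import *
c=pickle.load(open('wrist3.pkl','rb'));pos=np.array([.39462303,.2576485,.3720031])
M=np.array([[-0.286,.958,-.004],[.958,.286,-.002],[-.001,-.004,-1]])
edges(c,M,pos,.372-.134,range(336,386,4))
print('spot colours',c['img'][185:195,360].tolist(), c['img'][232:240,360].tolist())
c=pickle.load(open('wrist5.pkl','rb'));print(c['img'][202:210,352].tolist())
c=pickle.load(open('wrist5.pkl','rb'));print('row down front',c['img'][195:262:2,382].tolist())
E
```

```text
336 194 229 [-0.0019  0.007 ] y 0.011701527836999298
340 190 256 [ 0.0015 -0.0168] y 0.015477242219277676
344 190 264 [ 0.0015 -0.0241] y 0.019033648636258806
348 190 235 [0.0015 0.0018] y 0.021653074014309544
352 190 235 [0.0015 0.0018] y 0.0249409238298011
356 190 235 [0.0015 0.0018] y 0.028228869373137025
360 190 235 [0.0015 0.0018] y 0.03151691064849809
364 190 235 [0.0015 0.0018] y 0.03480504766006547
368 190 235 [0.0015 0.0018] y 0.03809328041202046
372 190 235 [0.0015 0.0018] y 0.04138160890854452
spot colours [[46, 73, 152], [44, 72, 151], [43, 72, 150], [41, 69, 154], [48, 67, 118], [103, 75, 13], [124, 91, 7], [131, 98, 6], [139, 104, 5], [147, 112, 7]] [[195, 149, 5], [189, 144, 7], [173, 131, 3], [152, 111, 0], [215, 211, 208], [219, 216, 207], [217, 213, 201], [210, 206, 195]]
[[38, 64, 142], [38, 64, 143], [36, 65, 150], [60, 65, 74], [104, 76, 10], [114, 85, 7], [125, 93, 5], [132, 99, 7]]
row down front [[245, 250, 250], [249, 251, 253], [249, 251, 253], [249, 251, 253], [249, 251, 253], [249, 251, 253], [249, 251, 253], [249, 251, 253], [249, 251, 253], [249, 251, 253], [249, 251, 253], [248, 250, 252], [231, 240, 235], [222, 233, 229], [209, 224, 216], [192, 205, 196], [210, 208, 196], [109, 108, 102], [134, 135, 128], [158, 156, 150], [158, 159, 151], [156, 155, 149], [153, 154, 147], [162, 162, 155], [163, 164, 154], [156, 157, 149], [124, 123, 120], [13, 13, 14], [15, 15, 16], [13, 14, 15], [17, 16, 18], [16, 15, 16], [14, 15, 16], [16, 16, 18]]
```

Request:
move_arm --steps '[{"dx": 0, "dy": 0, "dz": 0.7, "spin": 0}, {"dx": 0, "dy": 0, "dz": 1.6, "spin": 0}, {"dx": 0, "dy": 0, "dz": 2.0, "spin": 0}, {"dx": 0, "dy": 0, "dz": 2.0, "spin": 0}, {"dx": 0, "dy": 0, "dz": 2.0, "spin": 0}, {"dx": 0, "dy": 0, "dz": 2.0, "spin": 0}, {"dx": 0, "dy": 0, "dz": 2.0, "spin": 0}, {"dx": 0, "dy": 0, "dz": 2.0, "spin": 0}, {"dx": 0, "dy": 0, "dz": 1.3, "spin": 0}, {"dx": 0, "dy": 0, "dz": 0.6, "spin": 0}, {"dx": 0, "dy": 0, "dz": 0, "spin": 0}, {"dx": 0, "dy": 0, "dz": 0, "spin": 0}]'

```text
time: 8.35
ee_pos: [0.4536, 0.0234, 0.3955]
eef_rot: [0.761, 0.648, 0.001, 0.0]
ft_force: [0.3, 0.3, -3.0]
width: 0.016
grip_force: 27.9
```

```bash
python3 snap.py 6 wrist scene side
python3 - <<'E'
from sl import *
c=pickle.load(open('wrist6.pkl','rb'));s=pickle.load(open('state6.pkl','rb'))
M=R.from_quat(s['eef_rot']).as_matrix();p=s['ee_pos']
print('yaw',np.arctan2(M[1,1],M[0,1]));zt=p[2]-.185
edges(c,M,p,zt,range(344,372,6))
print('stub');edges(c,M,p,zt,range(386,560,5),lo=(8,110,40),hi=(28,255,255),r0=170,r1=262,rad=.008)
print('pred',proj(c,[[.5385,.0095,.185],[.62,-.0035,.185]]))
E
```

```text
{'time': 8.35, 'ee_pos': [0.4536, 0.0234, 0.3955], 'eef_rot': [0.7613, 0.6484, 0.0005, 0.0003], 'ft_force': [0.3438, 0.3208, -3.0415], 'torque': [0.0145, 0.0782, 0.0308], 'width': 0.016, 'grip_force': 27.9476}
yaw -0.15984912156738199
344 206 229 [-0.0032  0.0185] y 0.015423642480999557
350 206 237 [-0.0032  0.0125] y 0.019895959306382327
356 206 272 [-0.0032 -0.0149] y 0.025272063505755803
362 205 289 [-0.0024 -0.029 ] y 0.03040713775863
368 211 247 [-0.007   0.0049] y 0.03324866904429697
stub
446 217 237 [-0.0004  0.0008] y 0.08903273483082343
451 217 238 [-0.0004  0.0001] y 0.0927409161072886
456 217 238 [-0.0004  0.0001] y 0.09634678852429815
461 221 235 [-0.0035  0.0024] y 0.09960963499065888
466 222 232 [-0.0043  0.0047] y 0.10285054202951262
471 218 237 [-0.0012  0.0008] y 0.10704211739512727
476 217 238 [-0.0004  0.0001] y 0.11077110904203608
481 217 238 [-0.0004  0.0001] y 0.1143773968982537
486 217 238 [-0.0004  0.    ] y 0.11798376785092836
491 217 238 [-0.0004  0.    ] y 0.1215902219029321
496 217 238 [-0.0004  0.    ] y 0.12519675905713712
501 217 238 [-0.0004  0.    ] y 0.128803379316416
506 217 238 [-0.0004  0.    ] y 0.13241008268364107
511 216 238 [0.0003 0.    ] y 0.136016869161685
516 216 238 [0.0003 0.    ] y 0.13962373875342055
521 216 238 [0.0003 0.    ] y 0.14323069146172066
526 216 237 [0.0003 0.0008] y 0.14667005499207555
531 216 237 [0.0003 0.0008] y 0.15027309232245598
536 216 237 [0.0003 0.0008] y 0.1538762125900504
541 216 237 [0.0003 0.0008] y 0.1574794157977224
546 216 237 [0.0003 0.0008] y 0.16108270194833585
551 216 238 [0.0003 0.    ] y 0.16487415332027625
556 216 238 [0.0003 0.    ] y 0.16848168792498064
pred [[443.253  228.0251]
 [558.9924 227.7319]]
```

Run:
```python
from sl import *
from scipy.optimize import least_squares
s=pickle.load(open('state6.pkl','rb'));M=R.from_quat(s['eef_rot']).as_matrix();p=s['ee_pos']
ax=M[:,1]
def rows(n,lo,hi,box,minw):
    c=pickle.load(open(n+'6.pkl','rb'));h=cv2.cvtColor(c['img'],cv2.COLOR_RGB2HSV)
    m=cv2.inRange(h,lo,hi);k=np.zeros_like(m);u0,u1,v0,v1=box;k[v0:v1,u0:u1]=255;m&=k
    print(n,box,[(u,int(np.nonzero(m[:,u])[0].min()),int(np.nonzero(m[:,u])[0].max())) for u in range(u0,u1,2) if m[:,u].any()])
    return c
Y=((18,140,50),(34,255,255));B=((8,110,40),(28,255,255))
for n in('side','scene'):
    c=pickle.load(open(n+'6.pkl','rb'))
    # predicted sleeve ends (larynx x -47,-19 => tool y 4.5..32.5) and stub ends
    q=[p+M@np.array([-.001,y,p[2]-.185]) for y in(.0045,.0325)];f=[np.array([.5385,.0095,.185]),np.array([.62,-.0035,.185])]
    a=proj(c,np.array(q+f));print(n,a.round(1).tolist())
    for e,(lo,hi) in((a[:2],Y),(a[2:],B)):
        u0,u1=int(e[:,0].min())-3,int(e[:,0].max())+4;v0,v1=int(e[:,1].min())-16,int(e[:,1].max())+16
        rows(n,lo,hi,(u0,u1,v0,v1),0)
```

```text
side [[343.1, 169.3], [330.7, 166.1], [307.7, 160.6], [273.9, 152.1]]
side (327, 347, 150, 185) [(329, 162, 172), (331, 159, 173), (333, 158, 173), (335, 158, 174), (337, 160, 174), (339, 150, 175), (341, 150, 175), (343, 150, 162)]
side (270, 311, 136, 176) [(272, 149, 155), (274, 149, 155), (276, 150, 155), (278, 151, 156), (280, 151, 156), (282, 152, 157), (284, 152, 158), (286, 153, 158), (288, 153, 159), (290, 154, 159), (292, 154, 159), (294, 155, 160), (296, 155, 160), (298, 156, 160), (300, 158, 160), (302, 158, 162), (304, 157, 162), (306, 158, 161)]
scene [[282.1, 176.7], [290.3, 183.2], [306.6, 195.7], [333.2, 216.5]]
scene (279, 294, 160, 199) [(279, 160, 184), (281, 173, 185), (283, 171, 187), (285, 171, 188), (287, 172, 188), (289, 174, 177), (291, 175, 177), (293, 177, 178)]
scene (303, 337, 179, 232) [(307, 196, 200), (309, 196, 200), (311, 197, 201), (313, 200, 205), (315, 200, 206), (317, 201, 208), (319, 203, 209), (321, 204, 211), (323, 206, 213), (325, 207, 214), (327, 209, 216), (329, 210, 217), (331, 212, 216), (333, 213, 213)]
```

Request:
move_arm --steps '[{"dx": 0.1, "dy": 0.3, "dz": 0.3, "spin": 0}, {"dx": 0.15, "dy": 0.5, "dz": 0.4, "spin": 0}, {"dx": 0, "dy": 0.5, "dz": 0.1, "spin": 0}, {"dx": 0, "dy": 0.5, "dz": 0, "spin": 0}, {"dx": 0, "dy": 0.4, "dz": 0, "spin": 0}, {"dx": 0, "dy": 0.3, "dz": 0, "spin": 0}, {"dx": 0, "dy": 0, "dz": 0, "spin": 0}, {"dx": 0, "dy": 0, "dz": 0, "spin": 0}]'

```text
time: 9.3
ee_pos: [0.4785, 0.0218, 0.3868]
eef_rot: [0.761, 0.648, 0.0, -0.0]
ft_force: [1.2, -0.5, -3.3]
width: 0.0164
grip_force: 27.9
```

```bash
python3 snap.py 7 wrist
python3 - <<'E'
from sl import *
c=pickle.load(open('wrist7.pkl','rb'));s=pickle.load(open('state7.pkl','rb'))
M=R.from_quat(s['eef_rot']).as_matrix();p=s['ee_pos']
edges(c,M,p,.209,range(350,360,5))
print('stub');edges(c,M,p,p[2]-.185,list(range(394,420))+list(range(425,480,6)),lo=(8,110,40),hi=(28,255,255),r0=170,r1=262,rad=.008)
E
```

```text
{'time': 9.3, 'ee_pos': [0.4785, 0.0218, 0.3868], 'eef_rot': [0.7614, 0.6483, 0.0, -0.0], 'ft_force': [1.1825, -0.5229, -3.3042], 'torque': [0.0311, 0.1208, -0.0326], 'width': 0.0164, 'grip_force': 27.9479}
350 206 237 [-0.0026  0.0133] y 0.019719233003113533
355 206 250 [-0.0026  0.0034] y 0.02366030365073791
stub
412 232 238 [-0.0081  0.0044] y 0.06157586094691913
413 227 242 [-0.0043  0.0014] y 0.06255380493522211
414 226 245 [-0.0035 -0.0009] y 0.06346650930414437
415 225 245 [-0.0028 -0.0009] y 0.06416005598776034
416 225 246 [-0.0028 -0.0016] y 0.06492937011366087
417 225 247 [-0.0028 -0.0024] y 0.0657004471216198
418 225 247 [-0.0028 -0.0024] y 0.0663955898076003
419 225 247 [-0.0028 -0.0024] y 0.06709073569333585
425 225 247 [-0.0028 -0.0024] y 0.07126167820384431
431 230 241 [-0.0066  0.0021] y 0.07490862828722808
437 230 241 [-0.0066  0.0021] y 0.07905137059543343
443 225 246 [-0.0028 -0.0016] y 0.08367781554483172
449 224 247 [-0.0021 -0.0024] y 0.08794660026112698
455 225 247 [-0.0028 -0.0024] y 0.09211811880312412
461 224 247 [-0.0021 -0.0024] y 0.09628975256573857
467 225 247 [-0.0028 -0.0024] y 0.10046150155374407
473 225 246 [-0.0028 -0.0016] y 0.10451215161314616
479 224 246 [-0.0021 -0.0016] y 0.10867936372311944
```

Request:
move_arm --steps '[{"dx": 0, "dy": 0.2, "dz": 0, "spin": 0}, {"dx": 0, "dy": 0.2, "dz": 0, "spin": 0}, {"dx": 0, "dy": 0.1, "dz": 0, "spin": 0}, {"dx": 0, "dy": 0, "dz": 0, "spin": 0}]'

```text
time: 9.75
ee_pos: [0.4835, 0.021, 0.3868]
eef_rot: [0.761, 0.648, 0.0, 0.0]
ft_force: [0.3, -0.1, -2.8]
width: 0.0157
grip_force: 27.9
```

Request:
move_arm --steps '[{"dx": 0, "dy": 0.05, "dz": 0, "spin": 0}, {"dx": 0, "dy": 0.05, "dz": 0, "spin": 0}]'

```text
time: 9.95
ee_pos: [0.4844, 0.0208, 0.3868]
eef_rot: [0.761, 0.648, 0.0, 0.0]
ft_force: [0.1, -0.8, -3.0]
width: 0.0161
grip_force: 27.9
```

Request:
move_arm --steps '[{"dx": 0, "dy": 0.05, "dz": 0, "spin": 0}, {"dx": 0, "dy": 0.05, "dz": 0, "spin": 0}]'

```text
time: 10.15
ee_pos: [0.4854, 0.0207, 0.3868]
eef_rot: [0.761, 0.648, 0.0, 0.0]
ft_force: [-0.5, -0.6, -3.5]
width: 0.0158
grip_force: 27.9
```

Still no contact, since the force noise is about 0.7 N. Continuing slowly.

Request:
move_arm --steps '[{"dx": 0, "dy": 0.05, "dz": 0, "spin": 0}, {"dx": 0, "dy": 0, "dz": 0, "spin": 0}]'

```text
time: 10.35
ee_pos: [0.4859, 0.0205, 0.3867]
eef_rot: [0.761, 0.648, 0.0, 0.0]
ft_force: [0.5, -0.0, -2.5]
width: 0.0159
grip_force: 27.9
```

Request:
move_arm --steps '[{"dx": 0, "dy": 0.05, "dz": 0, "spin": 0}, {"dx": 0, "dy": 0, "dz": 0, "spin": 0}]'

```text
time: 10.55
ee_pos: [0.4864, 0.0205, 0.3868]
eef_rot: [0.761, 0.648, 0.0, 0.0]
ft_force: [-0.6, 0.2, -2.9]
width: 0.0161
grip_force: 27.9
```

Request:
move_arm --steps '[{"dx": 0, "dy": 0.05, "dz": 0, "spin": 0}, {"dx": 0, "dy": 0, "dz": 0, "spin": 0}]'

```text
time: 10.75
ee_pos: [0.4869, 0.0204, 0.3868]
eef_rot: [0.761, 0.648, 0.0, 0.0]
ft_force: [-0.8, -0.6, -3.1]
width: 0.016
grip_force: 27.9
```

Request:
move_arm --steps '[{"dx": 0, "dy": 0.05, "dz": 0, "spin": 0}, {"dx": 0, "dy": 0, "dz": 0, "spin": 0}]'

```text
time: 10.95
ee_pos: [0.4874, 0.0203, 0.3867]
eef_rot: [0.761, 0.648, 0.0, 0.0]
ft_force: [-0.4, -0.3, -2.9]
width: 0.0162
grip_force: 27.9
```

Request:
move_arm --steps '[{"dx": 0, "dy": 0.05, "dz": 0, "spin": 0}, {"dx": 0, "dy": 0, "dz": 0, "spin": 0}]'

```text
time: 11.15
ee_pos: [0.4879, 0.0203, 0.3868]
eef_rot: [0.761, 0.648, 0.0, 0.0]
ft_force: [-0.7, -0.2, -2.1]
width: 0.0161
grip_force: 27.9
```

Request:
move_arm --steps '[{"dx": 0, "dy": 0.05, "dz": 0, "spin": 0}, {"dx": 0, "dy": 0, "dz": 0, "spin": 0}]'

```text
time: 11.35
ee_pos: [0.4882, 0.0202, 0.3867]
eef_rot: [0.761, 0.648, -0.0, -0.0]
ft_force: [-2.6, 0.4, -2.0]
width: 0.0161
grip_force: 27.9
```

Request:
move_arm --steps '[{"dx": 0, "dy": 0.04, "dz": 0, "spin": 0}, {"dx": 0, "dy": 0, "dz": 0, "spin": 0}]'

```text
time: 11.55
ee_pos: [0.4884, 0.0203, 0.3867]
eef_rot: [0.761, 0.648, -0.0, -0.0]
ft_force: [-5.6, 0.5, -0.1]
width: 0.0159
grip_force: 27.9
```

Contact felt at TCP x ≈ 0.488, with 5.6 N along the stub. I'll back off, lift so the stub lines up with the throat, and advance 17 mm past the contact point.

Request:
move_arm --steps '[{"dx": 0, "dy": -0.3, "dz": 0, "spin": 0}, {"dx": 0, "dy": -0.7, "dz": 0, "spin": 0}, {"dx": 0, "dy": 0, "dz": -0.7, "spin": 0}, {"dx": 0, "dy": 0, "dz": -1.2, "spin": 0}, {"dx": 0, "dy": 0, "dz": -1.2, "spin": 0}, {"dx": 0, "dy": 0, "dz": -0.9, "spin": 0}, {"dx": 0, "dy": 0, "dz": -0.3, "spin": 0}, {"dx": 0, "dy": 0, "dz": 0, "spin": 0}, {"dx": 0, "dy": 0, "dz": 0, "spin": 0}]'

```text
time: 12.45
ee_pos: [0.4788, 0.0217, 0.4294]
eef_rot: [0.761, 0.648, -0.0, -0.0]
ft_force: [0.5, 0.2, -3.5]
width: 0.0158
grip_force: 27.9
```

Request:
move_arm --steps '[{"dx": 0, "dy": 0.3, "dz": 0, "spin": 0}, {"dx": 0, "dy": 0.4, "dz": 0, "spin": 0}, {"dx": 0, "dy": 0.4, "dz": 0, "spin": 0}, {"dx": 0, "dy": 0.4, "dz": 0, "spin": 0}, {"dx": 0, "dy": 0.4, "dz": 0, "spin": 0}, {"dx": 0, "dy": 0.4, "dz": 0, "spin": 0}, {"dx": 0, "dy": 0.3, "dz": 0, "spin": 0}, {"dx": 0, "dy": 0, "dz": 0, "spin": 0}, {"dx": 0, "dy": 0, "dz": 0, "spin": 0}]'

```text
time: 13.35
ee_pos: [0.5045, 0.0176, 0.4297]
eef_rot: [0.761, 0.648, -0.0, -0.0]
ft_force: [0.1, 0.0, -2.8]
width: 0.0158
grip_force: 27.9
```

```bash
python3 snap.py 8 wrist
python3 - <<'E'
from sl import *
c=pickle.load(open('wrist8.pkl','rb'));s=pickle.load(open('state8.pkl','rb'))
M=R.from_quat(s['eef_rot']).as_matrix();p=s['ee_pos'];print('yaw',np.arctan2(M[1,1],M[0,1]))
print('along,lat from contact',(p-[.4881,.0203,p[2]])@M)
edges(c,M,p,.209,range(350,360,5))
print('stub');edges(c,M,p,p[2]-.185,list(range(380,400,3))+list(range(400,480,10)),lo=(8,110,40),hi=(28,255,255),r0=170,r1=247,rad=.008)
E
```

```text
{'time': 13.35, 'ee_pos': [0.5045, 0.0176, 0.4297], 'eef_rot': [0.7613, 0.6483, -0.0, -0.0001], 'ft_force': [0.1434, 0.0154, -2.843], 'torque': [0.0519, 0.1989, 0.0223], 'width': 0.0158, 'grip_force': 27.9481}
yaw -0.1599799463465715
along,lat from contact [-0.0001  0.0167 -0.    ]
350 206 237 [-0.0026  0.0133] y 0.01974258168835151
355 206 250 [-0.0026  0.0034] y 0.023684144499308793
stub
380 209 217 [-0.0067  0.0025] y 0.04813917980025163
383 209 217 [-0.0067  0.0025] y 0.05063039271057863
395 205 207 [-0.0031  0.0112] y 0.05991802219726869
398 205 211 [-0.0031  0.0078] y 0.0626622494924236
400 205 214 [-0.0031  0.0051] y 0.0645293868962638
410 204 222 [-0.0023 -0.0019] y 0.07346665849615745
420 204 222 [-0.0023 -0.0019] y 0.081818243042404
430 204 222 [-0.0023 -0.0019] y 0.09017024020348656
440 204 222 [-0.0023 -0.0019] y 0.09852265000998414
450 204 222 [-0.0023 -0.0019] y 0.10687547249247865
460 204 222 [-0.0023 -0.0019] y 0.11522870768155521
470 206 221 [-0.004  -0.0011] y 0.12344357908716902
```

Request:
move_arm --steps '[{"dx": 0.03, "dy": 0.02, "dz": 0.3, "spin": 0}, {"dx": 0, "dy": 0, "dz": 0.4, "spin": 0}, {"dx": 0, "dy": 0, "dz": 0.4, "spin": 0}, {"dx": 0, "dy": 0, "dz": 0.3, "spin": 0}, {"dx": 0, "dy": 0, "dz": 0, "spin": 0}]'

```text
time: 13.9
ee_pos: [0.5047, 0.0178, 0.4151]
eef_rot: [0.761, 0.648, -0.0, -0.0]
ft_force: [-0.4, -0.2, -2.6]
width: 0.0161
grip_force: 27.9
```

Request:
move_arm --steps '[{"dx": 0, "dy": 0, "dz": 0.1, "spin": 0}, {"dx": 0, "dy": 0, "dz": 0.1, "spin": 0}, {"dx": 0, "dy": 0, "dz": 0.1, "spin": 0}, {"dx": 0, "dy": 0, "dz": 0, "spin": 0}]'

```text
time: 14.3
ee_pos: [0.5048, 0.0178, 0.4127]
eef_rot: [0.761, 0.648, -0.0, -0.0]
ft_force: [0.1, -0.3, -3.4]
width: 0.0161
grip_force: 27.9
```

Request:
move_arm --steps '[{"dx": 0, "dy": 0, "dz": 0.1, "spin": 0}, {"dx": 0, "dy": 0, "dz": 0.1, "spin": 0}, {"dx": 0, "dy": 0, "dz": 0.1, "spin": 0}, {"dx": 0, "dy": 0, "dz": 0, "spin": 0}]'

```text
time: 14.7
ee_pos: [0.5048, 0.0178, 0.4096]
eef_rot: [0.761, 0.648, -0.0, -0.0]
ft_force: [-0.2, -0.1, -2.9]
width: 0.0163
grip_force: 27.9
```

The lips are already below the head's top with no contact, so the fork is in the neck.

Request:
move_arm --steps '[{"dx": 0, "dy": 0, "dz": 0.1, "spin": 0}, {"dx": 0, "dy": 0, "dz": 0.1, "spin": 0}, {"dx": 0, "dy": 0, "dz": 0.1, "spin": 0}, {"dx": 0, "dy": 0, "dz": 0.1, "spin": 0}, {"dx": 0, "dy": 0, "dz": 0, "spin": 0}]'

```text
time: 15.2
ee_pos: [0.5047, 0.0178, 0.4056]
eef_rot: [0.761, 0.648, -0.0, -0.0]
ft_force: [0.2, -1.1, -2.7]
width: 0.0158
grip_force: 27.9
```

Request:
move_arm --steps '[{"dx": 0, "dy": 0, "dz": 0.1, "spin": 0}, {"dx": 0, "dy": 0, "dz": 0.1, "spin": 0}, {"dx": 0, "dy": 0, "dz": 0.1, "spin": 0}, {"dx": 0, "dy": 0, "dz": 0.1, "spin": 0}, {"dx": 0, "dy": 0, "dz": 0, "spin": 0}]'

```text
time: 15.7
ee_pos: [0.5047, 0.0178, 0.4016]
eef_rot: [0.761, 0.648, -0.0, -0.0]
ft_force: [0.6, -0.1, -3.0]
width: 0.0162
grip_force: 27.9
```

Request:
move_arm --steps '[{"dx": 0, "dy": 0, "dz": 0.1, "spin": 0}, {"dx": 0, "dy": 0, "dz": 0.1, "spin": 0}, {"dx": 0, "dy": 0, "dz": 0.1, "spin": 0}, {"dx": 0, "dy": 0, "dz": 0, "spin": 0}]'

```text
time: 16.1
ee_pos: [0.5048, 0.0178, 0.3986]
eef_rot: [0.761, 0.648, -0.0, -0.0]
ft_force: [-0.2, 0.1, -3.2]
width: 0.0161
grip_force: 27.9
```

Request:
move_arm --steps '[{"dx": 0, "dy": 0, "dz": 0.1, "spin": 0}, {"dx": 0, "dy": 0, "dz": 0.1, "spin": 0}, {"dx": 0, "dy": 0, "dz": 0, "spin": 0}]'

```text
time: 16.4
ee_pos: [0.5047, 0.0178, 0.3966]
eef_rot: [0.761, 0.648, -0.0, -0.0]
ft_force: [0.6, 0.1, -3.3]
width: 0.0158
grip_force: 27.9
```

Request:
move_arm --steps '[{"dx": 0, "dy": 0, "dz": 0.05, "spin": 0}, {"dx": 0, "dy": 0, "dz": 0.05, "spin": 0}, {"dx": 0, "dy": 0, "dz": 0, "spin": 0}]'

```text
time: 16.7
ee_pos: [0.5048, 0.0178, 0.3957]
eef_rot: [0.761, 0.648, 0.0, -0.0]
ft_force: [-0.6, 0.6, -2.6]
width: 0.0161
grip_force: 27.9
```

Request:
move_arm --steps '[{"dx": 0, "dy": 0, "dz": 0.05, "spin": 0}, {"dx": 0, "dy": 0, "dz": 0, "spin": 0}]'

```text
time: 16.9
ee_pos: [0.5048, 0.0178, 0.3952]
eef_rot: [0.761, 0.648, 0.0, 0.0]
ft_force: [0.0, 0.6, -3.5]
width: 0.0162
grip_force: 27.9
```

Request:
move_arm --steps '[{"dx": 0, "dy": 0, "dz": 0.05, "spin": 0}, {"dx": 0, "dy": 0, "dz": 0, "spin": 0}]'

```text
time: 17.1
ee_pos: [0.5048, 0.0178, 0.3947]
eef_rot: [0.761, 0.648, 0.0, -0.0]
ft_force: [0.2, -0.6, -3.4]
width: 0.0159
grip_force: 27.9
```

Request:
move_arm --steps '[{"dx": 0, "dy": 0, "dz": 0.05, "spin": 0}, {"dx": 0, "dy": 0, "dz": 0, "spin": 0}]'

```text
time: 17.3
ee_pos: [0.5048, 0.0178, 0.3942]
eef_rot: [0.761, 0.648, -0.0, -0.0]
ft_force: [0.2, -0.4, -2.7]
width: 0.0161
grip_force: 27.9
```

Request:
move_arm --steps '[{"dx": 0, "dy": 0, "dz": 0.05, "spin": 0}, {"dx": 0, "dy": 0, "dz": 0, "spin": 0}]'

```text
time: 17.5
ee_pos: [0.5048, 0.0178, 0.3937]
eef_rot: [0.761, 0.648, -0.0, -0.0]
ft_force: [0.4, -0.2, -2.3]
width: 0.0163
grip_force: 27.9
```

Request:
move_arm --steps '[{"dx": 0, "dy": 0, "dz": 0.05, "spin": 0}, {"dx": 0, "dy": 0, "dz": 0, "spin": 0}]'

```text
time: 17.7
ee_pos: [0.5048, 0.0178, 0.3933]
eef_rot: [0.761, 0.648, 0.0, 0.0]
ft_force: [0.1, -0.6, -1.2]
width: 0.0161
grip_force: 27.9
```

Request:
move_arm --steps '[{"dx": 0, "dy": 0, "dz": 0.05, "spin": 0}, {"dx": 0, "dy": 0, "dz": 0, "spin": 0}]'

```text
time: 17.9
ee_pos: [0.5048, 0.0179, 0.393]
eef_rot: [0.761, 0.648, 0.0, 0.0]
ft_force: [-2.7, -0.1, 0.7]
width: 0.0158
grip_force: 27.9
```

Request:
move_arm --steps '[{"dx": 0, "dy": 0, "dz": 0.03, "spin": 0}, {"dx": 0, "dy": 0, "dz": 0, "spin": 0}]'

```text
time: 18.1
ee_pos: [0.5048, 0.0179, 0.3928]
eef_rot: [0.761, 0.648, 0.0, 0.0]
ft_force: [-2.5, 0.6, 3.8]
width: 0.0157
grip_force: 28.0
```

Seated: the vertical force went from −3 to +3.8 N, so about 7 N rests on the neck. I'll hold briefly, then open in stages.

Request:
move_arm --steps '[{"dx": 0, "dy": 0, "dz": 0, "spin": 0}, {"dx": 0, "dy": 0, "dz": 0, "spin": 0}]'

```text
time: 18.3
ee_pos: [0.5048, 0.0179, 0.3927]
eef_rot: [0.761, 0.648, 0.0, 0.0]
ft_force: [-4.3, 0.2, 3.9]
width: 0.016
grip_force: 28.0
```

Request:
move_arm --steps '[{"dx": 0, "dy": 0, "dz": 0, "spin": 0}, {"dx": 0, "dy": 0, "dz": 0, "spin": 0}, {"dx": 0, "dy": 0, "dz": 0, "spin": 0}, {"dx": 0, "dy": 0, "dz": 0, "spin": 0}]' --claw 2.8

```text
time: 18.7
ee_pos: [0.5055, 0.0175, 0.3924]
eef_rot: [0.761, 0.648, 0.001, 0.001]
ft_force: [5.4, 0.0, -3.3]
width: 0.0274
grip_force: 3.2
```

Request:
move_arm --steps '[{"dx": 0, "dy": 0, "dz": 0, "spin": 0}, {"dx": 0, "dy": 0, "dz": 0, "spin": 0}, {"dx": 0, "dy": 0, "dz": 0, "spin": 0}, {"dx": 0, "dy": 0, "dz": 0, "spin": 0}, {"dx": 0, "dy": 0, "dz": 0, "spin": 0}, {"dx": 0, "dy": 0, "dz": 0, "spin": 0}]' --claw 6.5

```text
time: 19.3
ee_pos: [0.5047, 0.0179, 0.3924]
eef_rot: [0.761, 0.648, -0.0, -0.0]
ft_force: [0.8, -1.0, 2.0]
width: 0.0629
grip_force: 0.0
```

```bash
python3 snap.py 9 wrist
python3 - <<'E'
from sl import *
c=pickle.load(open('wrist9.pkl','rb'));s=pickle.load(open('state9.pkl','rb'))
M=R.from_quat(s['eef_rot']).as_matrix();p=s['ee_pos']
edges(c,M,p,.208,range(330,420,4),r1=247)
h=cv2.cvtColor(c['img'],cv2.COLOR_RGB2HSV);m=cv2.inRange(h,(105,120,50),(130,255,255));m[275:]=0;m[:150]=0
for v in(235,245,255,262):print(v,np.nonzero(m[v,280:420])[0]+280)
E
```

```text
{'time': 19.3, 'ee_pos': [0.5047, 0.0179, 0.3924], 'eef_rot': [0.7613, 0.6484, -0.0001, -0.0001], 'ft_force': [0.7603, -0.9964, 1.973], 'torque': [-0.0029, 0.0396, 0.0164], 'width': 0.0629, 'grip_force': 0.0}
346 206 217 [-0.0023  0.0284] y 0.016393546342013083
350 206 246 [-0.0023  0.007 ] y 0.019855260880802868
354 206 246 [-0.0023  0.007 ] y 0.02272727478906994
358 206 246 [-0.0023  0.007 ] y 0.02559934939879586
362 206 246 [-0.0023  0.007 ] y 0.028471484711905033
366 206 246 [-0.0023  0.007 ] y 0.03134368073032193
370 206 246 [-0.0023  0.007 ] y 0.034215937455971276
374 206 231 [-0.0023  0.0182] y 0.036439774865525944
378 206 231 [-0.0023  0.0182] y 0.03926376830074156
382 206 229 [-0.0023  0.0197] y 0.04199034605642799
386 207 229 [-0.003   0.0197] y 0.04480812792761494
390 217 235 [-0.0107  0.0152] y 0.047957856386172996
402 222 243 [-0.0145  0.0092] y 0.05699603698312586
406 222 243 [-0.0145  0.0092] y 0.05985902813395949
410 222 243 [-0.0145  0.0092] y 0.06272207959720563
414 222 243 [-0.0146  0.0092] y 0.06558519137477009
418 222 243 [-0.0146  0.0092] y 0.0684483634685588
235 [304 305 306 307 308 309 310 311 312 313]
245 [303 304 305 306 307 308 309 310 311 312 313]
255 [302 303 304 305 306 307 308 309 310 311 312 313]
262 [301 302 303 304 305 306 307 308 309 310 311 312 313]
```

The sleeve has sprung about 14.5 mm forward and the fingers are clear. Retreating straight up.

Request:
move_arm --steps '[{"dx": 0, "dy": 0, "dz": 0, "spin": 0}, {"dx": 0, "dy": 0, "dz": -0.3, "spin": 0}, {"dx": 0, "dy": 0, "dz": -0.8, "spin": 0}, {"dx": 0, "dy": 0, "dz": -1.2, "spin": 0}, {"dx": 0, "dy": 0, "dz": -1.5, "spin": 0}, {"dx": 0, "dy": 0, "dz": -2, "spin": 0}, {"dx": 0, "dy": 0, "dz": -2, "spin": 0}, {"dx": 0, "dy": 0, "dz": -1.5, "spin": 0}, {"dx": 0, "dy": 0, "dz": -0.7, "spin": 0}, {"dx": 0, "dy": 0, "dz": 0, "spin": 0}, {"dx": 0, "dy": 0, "dz": 0, "spin": 0}, {"dx": 0, "dy": 0, "dz": 0, "spin": 0}]' --claw 8.0

```text
time: 20.55
ee_pos: [0.5047, 0.0178, 0.4916]
eef_rot: [0.761, 0.648, -0.001, -0.0]
ft_force: [-0.5, 0.8, -0.2]
width: 0.0801
grip_force: 0.0
```

```bash
cat > chk.py <<'E'
from sl import *
import sys
k=sys.argv[1]
c=pickle.load(open(f'wrist{k}.pkl','rb'));s=pickle.load(open(f'state{k}.pkl','rb'))
M=R.from_quat(s['eef_rot']).as_matrix();p=s['ee_pos']
edges(c,M,p,p[2]-.185,range(320,410,6),r0=120,r1=247)
h=cv2.cvtColor(c['img'],cv2.COLOR_RGB2HSV);m=cv2.inRange(h,(105,120,50),(130,255,255));m[275:]=0;m[:,:250]=0;m[:,420:]=0
y,x=np.nonzero(m);print('blue',x.min(),x.max(),y.min(),y.max(),x.mean(),y.mean())
F=np.array([.5385,.0095]); d=M[:2,1]
for n,xl in(('blue',-57),('yel',-30)):
    for yl in(-13,13):
        f=np.array([.5047,.0179])+d*(.0515+xl/1000)+M[:2,0]*(-.0023-yl/1000)
        print(n,yl,proj(c,[[*f,.185+.058]])[0].round(1))
E
python3 snap.py 10 wrist side scene; python3 chk.py 10; python3 snap.py 11 wrist; python3 chk.py 11|grep blue|head -1
```

```text
{'time': 20.55, 'ee_pos': [0.5047, 0.0178, 0.4916], 'eef_rot': [0.7614, 0.6483, -0.0006, -0.0004], 'ft_force': [-0.4794, 0.7536, -0.1781], 'torque': [0.0228, -0.0431, -0.0321], 'width': 0.0801, 'grip_force': 0.0}
338 175 207 [-0.003   0.0003] y 0.017185308852701236
344 174 225 [-0.0019 -0.0196] y 0.02396654916486976
350 174 209 [-0.0019 -0.0019] y 0.029818428842876124
356 174 209 [-0.0019 -0.0019] y 0.03611493572211408
362 174 209 [-0.0019 -0.0019] y 0.04241163920716829
368 184 201 [-0.0125  0.0068] y 0.04827328008454948
380 185 199 [-0.0136  0.0089] y 0.06062353340410708
386 185 199 [-0.0136  0.0089] y 0.06685276647706463
392 185 199 [-0.0136  0.0089] y 0.07308219196235949
398 185 199 [-0.0136  0.0089] y 0.0793118098689069
404 185 199 [-0.0136  0.0089] y 0.08554162020562252
blue 310 359 167 224 323.04613095238096 185.6845238095238
blue -13 [316.2 197.1]
blue 13 [316.4 226.2]
yel -13 [348.9 197.1]
yel 13 [348.1 226.2]
{'time': 20.7, 'ee_pos': [0.5047, 0.0178, 0.4919], 'eef_rot': [0.7613, 0.6484, -0.0004, -0.0003], 'ft_force': [-0.2412, 0.1195, -0.0494], 'torque': [0.0245, -0.0322, 0.0135], 'width': 0.0799, 'grip_force': 0.0}
blue 310 359 167 224 322.58272327964863 186.06442166910688
```

Run:
```python
from sl import *
for k in '10','11':
    c=pickle.load(open(f'wrist{k}.pkl','rb'));h=cv2.cvtColor(c['img'],cv2.COLOR_RGB2HSV)
    for n,lo,hi in(('b',(105,120,50),(130,255,255)),('y',(18,140,50),(34,255,255))):
        m=cv2.inRange(h,lo,hi)
        for v in(218,222):
            x=np.nonzero(m[v,290:370])[0]+290;print(k,n,v,x.min(),x.max(),end=' ')
    a=[plane(c,[[u,221]],.243)[0] for u in(311,351)];print(np.linalg.norm(a[1]-a[0])/40*1000,'mm/px')
```

```text
10 b 218 311 316 10 b 222 311 316 10 y 218 342 347 10 y 222 343 347 0.847474381025854 mm/px
11 b 218 311 316 11 b 222 311 316 11 y 218 342 347 11 y 222 343 347 0.8484437719726811 mm/px
```

The outer span across the ears is 31.4 mm against 32 mm at rest, so the sleeve is fully forward. The model is upright and did not move between the two frames. Handing in.

```bash
python3 -c "
from bench import job
print(job.close_job())"
```

```text
the job is handed in; nothing more can be done
None
```

The larger frosted larynx is hanging on the stub, with its sleeve sprung fully forward, upright and still; the gripper is clear, and the job was handed in at about 21 s (the hand-in returned no verdict).

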